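# Strip the rack shaker after a run

### The job

The run is over and the shaker has stopped: first put its drive lever in neutral, at the green mark, and leave it there, then clear the deck. Put every left-hand rack bracket in the blue bin and every right-hand one in the yellow bin (with the red buffer pointing away from you, the ear of a left-hand bracket is on the left), and stand the retaining rods end-down in the white rod holder. Leave the other things on the bench where they are.

Things in the scene. Friction and masses are not known exactly. Their poses are not given: they have to be found in the camera images.
- drive_lever (a joint): drive lever on the console at the shaker's right rear, turning about an upright axis; rad, limits -0.70 to 0.70. At 0 it points straight to the shaker's front (its own -x) at the green neutral mark; it grows anticlockwise from above (at + values the knob lies to the shaker's own -y). Stays where left; about 2 N at the knob moves it.
- lever_knob (a point): middle of the lever's upright red knob, an 18 mm diameter cylinder 38 mm high (from 19 mm below to 19 mm above this point), 60 mm from the lever's axis. The steel lever arm lies just below it, and the console top is 31 mm below this point.
- lever_pivot (a point): point on the lever's axis, level with the middle of the knob, fixed to the shaker; its axes are the shaker's.
- deck (a point): centre of the shaker's deck (305 mm along its x, 340 mm along its y), on its top face 70 mm above the bench; black rubber mat, no rim. x points to the back, away from the robot, y to the left. Rod sockets in an aluminium strip at the back: x = 122, y = -40, 50 and 140 mm. Console (100 x 100 mm, 85 mm high) centred at x = 105 mm, y = -222 mm.
- left_a_c (a point): left-hand rack bracket, aluminium, 70 g; may be absent. Foot 56 x 34 x 6 mm, starts flat on the deck at any yaw. Point: mid-foot, 18 mm above its underside. +x is the front: red buffer, 14 mm diameter, top 18 mm above the underside, at x +19, y 0 mm. Upright ear 10 mm thick, 36 mm long along x, top 36 mm above the underside, centred at x -10, y +12 mm. For the blue bin.
- left_b_c (a point): left-hand rack bracket, aluminium, 70 g; may be absent. Foot 56 x 34 x 6 mm, starts flat on the deck at any yaw. Point: mid-foot, 18 mm above its underside. +x is the front: red buffer, 14 mm diameter, top 18 mm above the underside, at x +19, y 0 mm. Upright ear 10 mm thick, 36 mm long along x, top 36 mm above the underside, centred at x -10, y +12 mm. For the blue bin.
- left_c_c (a point): left-hand rack bracket, aluminium, 70 g; may be absent. Foot 56 x 34 x 6 mm, starts flat on the deck at any yaw. Point: mid-foot, 18 mm above its underside. +x is the front: red buffer, 14 mm diameter, top 18 mm above the underside, at x +19, y 0 mm. Upright ear 10 mm thick, 36 mm long along x, top 36 mm above the underside, centred at x -10, y +12 mm. For the blue bin.
- right_a_c (a point): right-hand rack bracket, aluminium, 70 g; may be absent. Foot 56 x 34 x 6 mm, starts flat on the deck at any yaw. Point: mid-foot, 18 mm above its underside. +x is the front: red buffer, 14 mm diameter, top 18 mm above the underside, at x +19, y 0 mm. Upright ear 10 mm thick, 36 mm long along x, top 36 mm above the underside, centred at x -10, y -12 mm. For the yellow bin.
- right_b_c (a point): right-hand rack bracket, aluminium, 70 g; may be absent. Foot 56 x 34 x 6 mm, starts flat on the deck at any yaw. Point: mid-foot, 18 mm above its underside. +x is the front: red buffer, 14 mm diameter, top 18 mm above the underside, at x +19, y 0 mm. Upright ear 10 mm thick, 36 mm long along x, top 36 mm above the underside, centred at x -10, y -12 mm. For the yellow bin.
- right_c_c (a point): right-hand rack bracket, aluminium, 70 g; may be absent. Foot 56 x 34 x 6 mm, starts flat on the deck at any yaw. Point: mid-foot, 18 mm above its underside. +x is the front: red buffer, 14 mm diameter, top 18 mm above the underside, at x +19, y 0 mm. Upright ear 10 mm thick, 36 mm long along x, top 36 mm above the underside, centred at x -10, y -12 mm. For the yellow bin.
- rod_a_c (a point): retaining rod, steel, 12 mm diameter, 90 mm long, 50 g, orange band at the top; may be absent. Stands upright in a 13.5 mm square socket 28 mm deep in the back strip of the deck, so 62 mm show. The point is at its middle, z along it.
- rod_b_c (a point): retaining rod, steel, 12 mm diameter, 90 mm long, 50 g, orange band at the top; may be absent. Stands upright in a 13.5 mm square socket 28 mm deep in the back strip of the deck, so 62 mm show. The point is at its middle, z along it.
- rod_c_c (a point): retaining rod, steel, 12 mm diameter, 90 mm long, 50 g, orange band at the top; may be absent. Stands upright in a 13.5 mm square socket 28 mm deep in the back strip of the deck, so 62 mm show. The point is at its middle, z along it.
- blue_bin_in (a point): centre of the inner floor of the blue bin, for left-hand brackets; fixed open box 190 mm along its x, 140 mm along its y, 70 mm high, walls and floor 4 mm. The blue and yellow bins may stand at either side.
- yellow_bin_in (a point): centre of the inner floor of the yellow bin, for right-hand brackets; fixed open box 190 mm along its x, 140 mm along its y, 70 mm high, walls and floor 4 mm. The blue and yellow bins may stand at either side.
- holder_floor (a point): centre of the inner floor of the white rod holder, 4 mm above the bench: a fixed narrow open box 96 mm along its x, 34 mm along y, 62 mm high, walls 4 mm, with two dividers 4 mm thick into three cells about 27 mm along x and 26 mm along y, centred at x = -31, 0 and 31 mm.
- reagent: bystander, to be left alone: white reagent bottle, 60 mm diameter, 130 mm high, red cap. Origin at its underside.
- beaker: bystander, to be left alone: glass beaker, 72 mm diameter, 85 mm high. Origin at its underside.
- wipes: bystander, to be left alone: white canister of wipes, 80 mm diameter, 120 mm high. Origin at its underside.
- driver: bystander, to be left alone: screwdriver, 170 mm, yellow handle, lying right of the console. Origin at its underside.
- screw_jar: bystander, to be left alone: amber screw jar, 50 mm diameter, 50 mm high. Origin at its underside.
- marker: bystander, to be left alone: blue marker, 120 x 13 mm, lying behind the rod holder. Origin at its underside.

How it is judged:
By the outcome, as a careful person would: the job done as asked, in the order asked, and still so for the second after the job is handed in, with the robot touching nothing.
Of left_a, left_b, left_c only 2 to 3 are there at a start; the rules pass over those that are not, and their reading is None.
Of right_a, right_b, right_c only 2 to 3 are there at a start; the rules pass over those that are not, and their reading is None.
Of rod_a, rod_b, rod_c only 1 to 3 are there at a start; the rules pass over those that are not, and their reading is None.
At some moment in a run one of left_a, left_b, left_c, right_a, right_b, right_c may be knocked a few centimetres aside while the robot is not near it.
It also fails if it takes over 210 s, if anything falls off the work surface, if the arm or the gripper's body presses on something with over 40 N, if the wrist force passes 120 N, or if a joint passes its speed limit or range.

### The arm

A 7-joint arm with a two-finger parallel gripper is mounted at the origin on the work surface. World frame = base frame: x ahead of the robot, y to its left, z up, the work surface at z = 0. Lengths are in m, angles in rad, forces in N, time in s.
With the tool pointing down it reaches from about 0.425 to 0.95 m from the base axis. Payload 4.7 kg.
Tool frame: the origin (TCP) lies at the very end of the fingers, on their centre line; the grasp point (between the pads) lies 19 mm behind it; z points along the fingers, y is the line along which they close (so a half turn about z gives the same grasp; the last joint's range is limited). The gripper opens to 87 mm and grips with 3 to 60 N. Pads are 19 mm wide; open, the fingers measure 117 mm over their backs; the gripper's body (75 mm by 190 mm) begins 51 mm behind the grasp point.
Start: joints at [1.092, 0.469, -0.049, 1.532, 0.024, 1.141, -0.082], TCP at [0.294, -0.608, 0.223] pointing down, gripper open.
Joint ranges: [-2.59, 2.59], [-0.33, 1.99], [-1.39, 1.29], [0.1, 2.45], [-1.04, 4.18], [0.21, 1.99], [-2.66, 2.66]. Speed limits (rad/s): [2.57, 2.57, 3.14, 3.14, 3.14, 3.14, 3.14].

### API

Orientations are given as a unit quaternion [w, x, y, z].
In Python, from plant import env, imaging, job gives the robot as it stands.
- The arm moves only by the tool carry_out, never from a script. Its argument "rows" is a list of rows, each a list of 5 numbers: the shift along the tool's x, y, z in units of 0.2 m (1.0 is 0.2 m), then the turn about the tool's z in units of 90 degrees (1.0 is 90 degrees), then the opening, from -1 (shut) to 1 (fully open). In form: [[x, y, z, twist, claw], ...]. A call has 1 to 20 rows; each row is the pose to reach, as a shift and turn from the pose commanded when the call began, along the tool's axes at that moment; what a row does not reach only later rows make up. A row lasts 1/12 s, in which the tool goes at most 41.7 mm and 7.16 degrees, less where a joint would pass 70% of its speed; a pose out of reach is approached as far as the arm can. A call with a number of a shift or a turn outside -1 to 1 is refused whole. A call with a gripper value outside its range is refused whole. The fingers move at their own pace and stop on an object; the grip force is fixed at half the most. Time passes only in rows, so rows that repeat a pose let the fingers close. It gives the time, the measured TCP pose, the force, the opening and the grip force at its end, in the units of the state.
- env.observe(): the state, without advancing time (a new reading comes with each control period).
- imaging.read_camera(name): name is "scene" or "top" or "wrist"; returns the picture (480x640x3 uint8, red, green, blue); there is no depth.
- imaging.camera_info(name): a dict with "fovy" (degrees; the focal length in pixels is half the picture's height over the tangent of half this angle, whatever the lens; pixels are square), "cx", "cy" (the principal point, pixels), "pose" (4x4, takes a point from camera to world coordinates); the wrist camera has in their place "T_tool_cam" (4x4, takes a point from camera to tool coordinates, whose origin is the TCP and whose axes are the flange's). Camera axes: x right, y down, z forward; pixel columns grow to the right and rows downward; lengths in m; the calibration is good to about 2 mm. A picture is of the moment at which its call begins: read the wrist's pose just before it. camera_info takes no time and is no camera call.
- job.finish_job(): hands the job in; it is judged then, once.
The state is a dict: "time": time; "q": joint angles; "joint_velocities": joint speeds; "joint_torque": joint torques, N m; "tool_pos": TCP position; "tool_rot": TCP orientation; "force": force on the tool from outside, world axes, zero at the start; "wrist_torque": the same for the moment, N m; "width": finger opening in m; "finger_force": force on a finger pad.
Only numpy, scipy, OpenCV 4.12 (cv2) and the standard library are available. Lean on these libraries where they do the work, as an engineer would, in place of code of your own. Each camera call takes 0.05 s, during which the arm holds its last target. There are 200 camera calls.

## Working session

There is one attempt and no reset: what is moved stays moved. The work goes in short steps, Python scripts to look and compute and a tool call to move; the robot and the scene stay as the last step left them, time stands still between calls to the robot, and variables do not carry over. Pictures are saved under pics/ and viewed, at most 14 in all, crops included, and the job is handed in when it is done.

Besides the shell and the picture viewer there is one more tool, called by a JSON object that holds its "op" and its "data". carry_out: Moves the arm, as the interface text tells. Shifts and turns lie within -1 to 1; 1 stands for 0.2 m of shift or 90 degrees of turn. Its arguments: {"type":"object","properties":{"rows":{"type":"array"}},"required":["rows"]}

```bash
mkdir -p pics; ls; python3 - <<'E'
from plant import env, imaging, job
import cv2,numpy as np
np.set_printoptions(precision=4,suppress=True)
print(env.observe())
for n in ("top","scene","wrist"):
    im=imaging.read_camera(n); cv2.imwrite(f"pics/{n}0.png",im[:,:,::-1]); print(n,imaging.camera_info(n))
E
```

```text
pics
{'time': 0.0, 'q': array([ 1.0921,  0.4694, -0.0486,  1.5337,  0.0241,  1.141 , -0.0823]), 'joint_velocities': array([ 0.0006, -0.    , -0.0011,  0.0006,  0.0019, -0.001 ,  0.0006]), 'joint_torque': array([  0.0006, -50.7991,  -0.0802, -23.6162,  -0.0612,   0.0381,
         0.0002]), 'tool_pos': array([ 0.2932, -0.6073,  0.2215]), 'tool_rot': array([-0.0009,  0.9748,  0.223 , -0.0002]), 'force': array([-0.2926, -1.1368, -0.6528]), 'wrist_torque': array([ 0.0235,  0.0402, -0.0125]), 'finger_force': 0.0, 'width': 0.08733795179881898}
top {'fovy': 53.46384373236741, 'cx': 319.91717341986003, 'cy': 233.3792669958618, 'pose': array([[-0.0172, -0.9973,  0.0715,  0.5096],
       [-0.9998,  0.0167, -0.0084,  0.0305],
       [ 0.0072, -0.0716, -0.9974,  1.3515],
       [ 0.    ,  0.    ,  0.    ,  1.    ]])}
scene {'fovy': 44.298222883726886, 'cx': 321.2472119863807, 'cy': 240.61629318296443, 'pose': array([[ 0.7495,  0.5777, -0.3233,  1.0701],
       [ 0.662 , -0.6554,  0.3635, -0.5015],
       [-0.0019, -0.4865, -0.8737,  1.3066],
       [ 0.    ,  0.    ,  0.    ,  1.    ]])}
wrist {'fovy': 63.93619912811941, 'cx': 322.98436391668923, 'cy': 239.0019074805045, 'T_tool_cam': array([[ 0.0002, -0.958 , -0.2867,  0.0788],
       [ 1.    ,  0.0002, -0.0002, -0.0003],
       [ 0.0002, -0.2867,  0.958 , -0.1621],
       [ 0.    ,  0.    ,  0.    ,  1.    ]])}
```

View pics/top0.png

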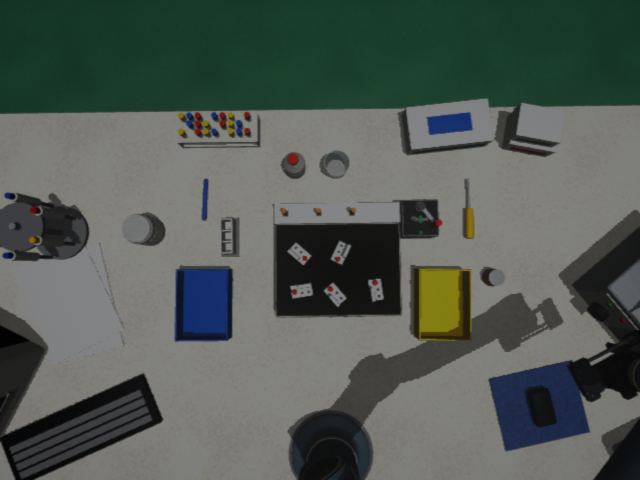

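View pics/scene0.png

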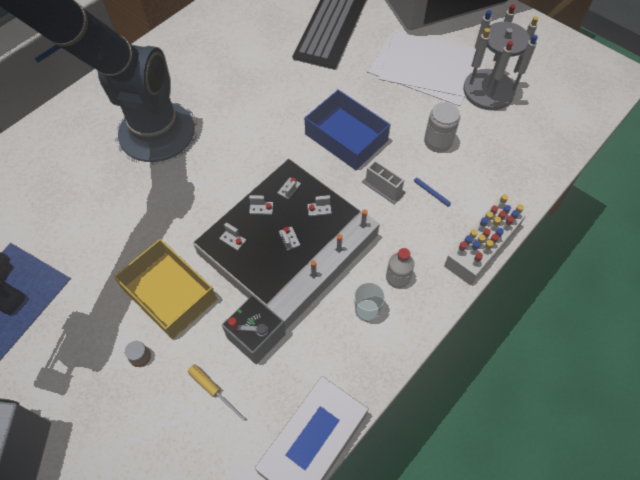

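```bash
cat > h.py <<'E'
import cv2,numpy as np
from plant import env, imaging, job
from scipy.spatial.transform import Rotation as R
np.set_printoptions(precision=4,suppress=True)
def tool():
    s=env.observe(); q=s['tool_rot']; T=np.eye(4); T[:3,:3]=R.from_quat([q[1],q[2],q[3],q[0]]).as_matrix(); T[:3,3]=s['tool_pos']; return T
def cam(n):
    c=imaging.camera_info(n); return c,(tool()@c['T_tool_cam'] if n=='wrist' else c['pose'])
def ray(n,u,v,z,cp=None):
    c,P=cp or cam(n); f=240/np.tan(np.radians(c['fovy']/2))
    d=P[:3,:3]@np.array([(u-c['cx'])/f,(v-c['cy'])/f,1]); return P[:3,3]+d*(z-P[2,3])/d[2]
def proj(n,p,cp=None):
    c,P=cp or cam(n); f=240/np.tan(np.radians(c['fovy']/2))
    q=P[:3,:3].T@(np.asarray(p)-P[:3,3]); return np.array([c['cx'],c['cy']])+f*q[:2]/q[2]
def blobs(mask,amin=6):
    n,l,s,c=cv2.connectedComponentsWithStats(mask.astype(np.uint8)); return [(c[i],s[i,4]) for i in range(1,n) if s[i,4]>=amin]
def hsv(im): return cv2.cvtColor(im,cv2.COLOR_RGB2HSV).astype(int)
E
python3 - <<'E'
from h import *
im=cv2.imread('pics/top0.png')[:,:,::-1].copy(); h=hsv(im); H,S,V=h[...,0],h[...,1],h[...,2]
cp=cam('top')
def pr(name,m,z,amin=6):
    for c,a in blobs(m,amin): 
        if 170<c[0]<500 and 140<c[1]<345: print(name,c,a,ray('top',*c,z,cp))
pr('red',((H<5)|(H>174))&(S>140)&(V>70),.088)
pr('orange',(H>6)&(H<18)&(S>130)&(V>70),.132,4)
for nm,m,z in (('blue',(H>105)&(H<130)&(S>120),.07),('yel',(H>20)&(H<33)&(S>120),.07),('dark',V<45,.07)):
    n=np.zeros_like(m);n[140:345,170:500]=m[140:345,170:500]
    for c in cv2.findContours(n.astype(np.uint8),0,2)[0]:
        if cv2.contourArea(c)>1500:
            b=cv2.boxPoints(cv2.minAreaRect(c)); print(nm,[ray('top',*p,z,cp)[:2] for p in b])
a=cv2.resize(im[195:325,260:460],(800,520),interpolation=cv2.INTER_CUBIC)
cv2.imwrite('pics/crop.png',a[:,:,::-1])
E
```

```text
red [292.5529 158.3647] 85 [0.8035 0.0898 0.088 ]
red [438.2    222.3333] 30 [ 0.6244 -0.2962  0.088 ]
red [304.5    257.7143] 14 [0.5362 0.0617 0.088 ]
red [337.2857 258.5   ] 14 [ 0.5327 -0.0251  0.088 ]
red [374.5882 282.1176] 17 [ 0.4687 -0.1224  0.088 ]
red [329.8667 288.5333] 15 [ 0.4539 -0.0039  0.088 ]
red [293.8667 291.5333] 15 [0.4477 0.0911 0.088 ]
orange [283.3529 210.4706] 17 [0.6577 0.1132 0.132 ]
orange [318.1667 210.2778] 18 [0.6567 0.0236 0.132 ]
orange [353.     209.6471] 17 [ 0.6569 -0.0661  0.132 ]
blue [array([0.5124, 0.4091]), array([0.5098, 0.2594]), array([0.3221, 0.2601]), array([0.3249, 0.4082])]
yel [array([ 0.5013, -0.2314]), array([ 0.4987, -0.3848]), array([ 0.3105, -0.3772]), array([ 0.3132, -0.2255])]
dark [array([0.6838, 0.143 ]), array([ 0.6862, -0.2982]), array([ 0.3836, -0.2942]), array([0.382 , 0.1396])]
```

View pics/crop.png

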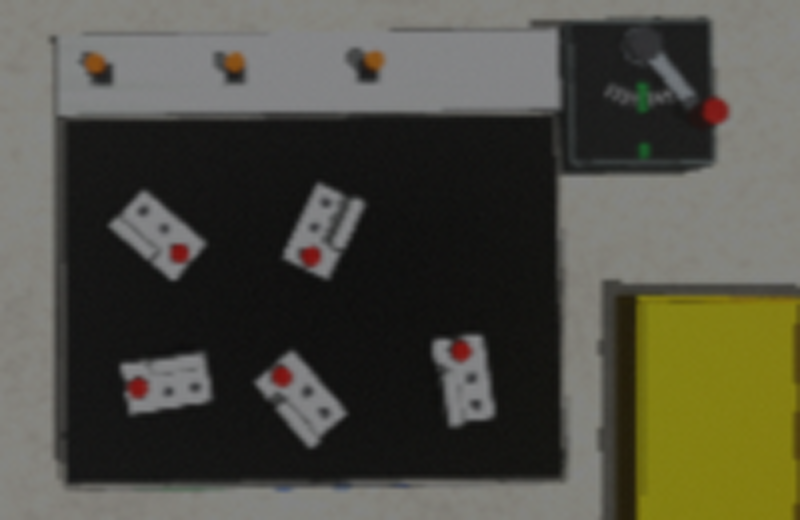

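{"op": "carry_out", "data": {"rows": [[1,-0.35,0,0,1],[1,-0.35,0,0,1],[1,-0.35,0,0,1],[1,-0.35,0,0,1],[1,-0.35,0,0,1],[1,-0.35,0,0,1]]}}

```text
time: 0.65
tool_pos: [0.4513, -0.4488, 0.2225]
tool_rot: [-0.002, 0.973, 0.23, 0.003]
force: [0.4, 0.7, -0.0]
width: 0.0871
finger_force: 0.0
```

{"op": "carry_out", "data": {"rows": [[1,-0.35,0,0,1],[1,-0.35,0,0,1],[1,-0.35,0,0,1],[1,-0.35,0,0,1],[1,-0.35,0,0,1],[1,-0.35,0,0,1]]}}

```text
time: 1.15
tool_pos: [0.5993, -0.2976, 0.2222]
tool_rot: [-0.003, 0.973, 0.229, 0.003]
force: [0.7, 2.1, 0.2]
width: 0.0872
finger_force: 0.0
```

{"op": "carry_out", "data": {"rows": [[0.26,-0.1,0,0.287,1],[0.26,-0.1,0,0.287,1],[0.26,-0.1,0,0.287,1],[0.26,-0.1,0,0.287,1],[0.26,-0.1,0,0.287,1],[0.26,-0.1,0,0.287,1],[0.26,-0.1,0,0.287,1]]}}

```text
time: 1.73
tool_pos: [0.6307, -0.2676, 0.2224]
tool_rot: [-0.0, 1.0, 0.0, -0.0]
force: [-0.6, 0.3, -0.6]
width: 0.0871
finger_force: 0.0
```

```bash
cat >> h.py <<'E'
def go(p,th=None):
    """print units to reach TCP point p with tool x at world yaw th (deg)"""
    T=tool(); d=T[:3,:3].T@(np.asarray(p)-T[:3,3])/.2; y=np.degrees(np.arctan2(T[1,0],T[0,0]))
    tw=0 if th is None else ((y-th+90)%180-90)/90
    print('go',p,'->',d.round(3),round(tw,3),'yaw',y.round(2),'q6',env.observe()['q'][6].round(2))
def snap(n,f):
    cp=cam(n); im=imaging.read_camera(n); cv2.imwrite(f'pics/{f}.png',im[:,:,::-1]); return im,cp,hsv(im)
E
python3 - <<'E'
from h import *
im,cp,h=snap('wrist','w1'); H,S,V=h[...,0],h[...,1],h[...,2]; print(tool())
for c,a in blobs(((H<5)|(H>174))&(S>140)&(V>60),60): print('red',c,a,ray('wrist',*c,.116,cp),ray('wrist',*c,.135,cp))
for c,a in blobs((H>40)&(H<80)&(S>120)&(V>50),15): print('green',c,a,ray('wrist',*c,.086,cp))
E
```

```text
[[ 1.     -0.0003 -0.0002  0.6307]
 [-0.0003 -1.      0.0001 -0.2677]
 [-0.0002 -0.0001 -1.      0.2224]
 [ 0.      0.      0.      1.    ]]
red [346.2395 257.2791] 430 [ 0.6148 -0.2845  0.116 ] [ 0.6215 -0.2833  0.135 ]
green [298.3478 220.8841] 207 [ 0.635  -0.2477  0.086 ]
green [298.8367 263.4898] 98 [ 0.5988 -0.2474  0.086 ]
```

View pics/w1.png

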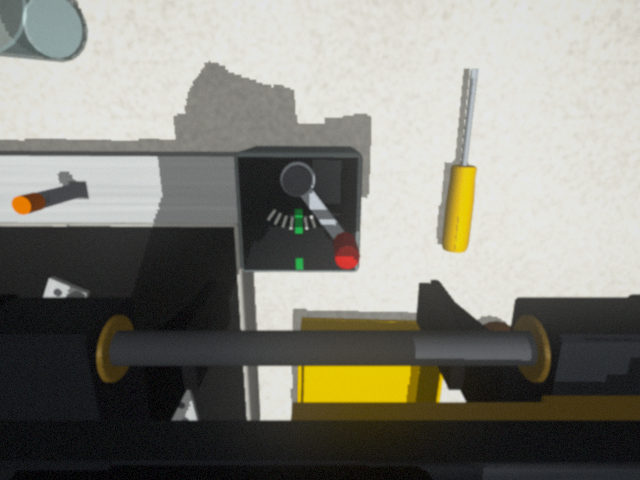

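{"op": "carry_out", "data": {"rows": [[-0.07,0.084,0.3,0,1],[-0.07,0.084,0.5,0,1],[-0.07,0.084,0.597,0,1],[-0.07,0.084,0.597,0,1],[-0.07,0.084,0.597,0,1],[-0.07,0.084,0.597,0,1],[-0.07,0.084,0.597,0,-1],[-0.07,0.084,0.597,0,-1],[-0.07,0.084,0.597,0,-1],[-0.07,0.084,0.597,0,-1],[-0.07,0.084,0.597,0,-1],[-0.07,0.084,0.597,0,-1],[-0.07,0.084,0.597,0,-1],[-0.07,0.084,0.597,0,-1]]}}

```text
time: 2.95
tool_pos: [0.617, -0.284, 0.1031]
tool_rot: [-0.0, 1.0, -0.0, -0.0]
force: [-0.0, -0.2, 0.1]
width: 0.0416
finger_force: 0.0
```

{"op": "carry_out", "data": {"rows": [[0,0,0,0,-1],[0,0,0,0,-1],[0,0,0,0,-1],[0,0,0,0,-1],[0,0,0,0,-1],[0,0,0,0,-1],[0,0,0,0,-1]]}}

```text
time: 3.53
tool_pos: [0.6169, -0.2841, 0.1031]
tool_rot: [0.0, 1.0, -0.001, -0.0]
force: [-0.4, 0.5, -0.6]
width: 0.0171
finger_force: 30.0
```

{"op": "carry_out", "data": {"rows": [[-0.016,-0.025,0,0,-1],[-0.03,-0.05,0,0,-1],[-0.04,-0.075,0,0,-1],[-0.049,-0.1,0,0,-1],[-0.055,-0.125,0,0,-1],[-0.06,-0.15,0,0,-1],[-0.064,-0.17,0,0,-1],[-0.065,-0.185,0,0,-1],[-0.065,-0.185,0,0,-1],[-0.065,-0.185,0,0,-1],[-0.065,-0.185,0,0,-1]]}}

```text
time: 4.45
tool_pos: [0.6003, -0.2513, 0.103]
tool_rot: [0.002, 1.0, -0.003, -0.003]
force: [-5.6, -5.4, 1.8]
width: 0.017
finger_force: 30.0
```

{"op": "carry_out", "data": {"rows": [[-0.02,-0.01,0,0,-1],[-0.02,-0.02,0,0,-1],[-0.02,-0.02,0,0,-1],[-0.02,-0.02,0,0,-1],[-0.02,-0.02,0,0,-1],[-0.02,-0.02,0,0,-1]]}}

```text
time: 4.95
tool_pos: [0.5993, -0.2457, 0.103]
tool_rot: [0.002, 1.0, -0.002, -0.0]
force: [0.9, -4.7, -2.6]
width: 0.0161
finger_force: 30.0
```

{"op": "carry_out", "data": {"rows": [[0,0.008,0,0,1],[0,0.008,0,0,1],[0,0.008,0,0,1],[0,0.008,0,0,1],[0,0.008,0,0,1],[0,0.008,0,0,1],[0.05,0.008,-0.3,0,1],[0.15,0.008,-0.6,0,1],[0.15,0.008,-0.6,0,1],[0.15,0.008,-0.6,0,1],[0.15,0.008,-0.6,0,1],[0.15,0.008,-0.6,0,1]]}}

```text
time: 5.95
tool_pos: [0.6295, -0.2443, 0.2227]
tool_rot: [-0.0, 1.0, -0.0, -0.0]
force: [0.2, 0.5, -0.4]
width: 0.0845
finger_force: 0.0
```

```bash
python3 - <<'E'
from h import *
im,cp,h=snap('wrist','w2'); H,S,V=h[...,0],h[...,1],h[...,2]; print(tool()[:3,3])
for c,a in blobs(((H<5)|(H>174))&(S>140)&(V>60),60): print('red',c,a,ray('wrist',*c,.116,cp),ray('wrist',*c,.135,cp))
for c,a in blobs((H>40)&(H<80)&(S>120)&(V>50),15): print('green',c,a,ray('wrist',*c,.086,cp))
im,cp,h=snap('top','t2');H,S,V=h[...,0],h[...,1],h[...,2]
for c,a in blobs(((H<5)|(H>174))&(S>140)&(V>60),6): print('red',c,a,ray('top',*c,.125,cp))
w=cv2.imread('pics/w2.png')[120:320,200:400]; cv2.imwrite('pics/w2c.png',cv2.resize(w,(500,500)))
E
```

```text
[ 0.6288 -0.2443  0.2216]
red [324.9301 268.6208] 472 [ 0.6045 -0.2454  0.116 ] [ 0.6118 -0.2453  0.135 ]
red [192.8279 394.8361] 122 [ 0.4925 -0.1358  0.116 ] [ 0.5077 -0.1435  0.135 ]
red [197.32 115.24] 25 [0.9134 0.3362 0.125 ]
red [221.875  114.6667] 24 [0.914  0.2719 0.125 ]
red [246.6667 114.6667] 24 [0.9131 0.207  0.125 ]
red [222.0714 122.4643] 28 [0.8932 0.2715 0.125 ]
red [197.3103 122.8621] 29 [0.8931 0.3362 0.125 ]
red [197.3214 131.1786] 28 [0.8709 0.3362 0.125 ]
red [246.7826 130.6957] 23 [0.8702 0.2069 0.125 ]
red [292.6353 158.4471] 85 [0.7947 0.0879 0.125 ]
red [ 32.7419 209.6452] 31 [0.6712 0.7595 0.125 ]
red [423.7917 228.2917] 24 [ 0.6062 -0.2488  0.125 ]
red [304.5    257.7143] 14 [0.5355 0.0608 0.125 ]
red [337.2857 258.5   ] 14 [ 0.532  -0.0234  0.125 ]
red [374.9091 282.3636] 11 [ 0.4693 -0.1187  0.125 ]
red [329.8667 288.5333] 15 [ 0.4556 -0.0029  0.125 ]
red [293.8667 291.5333] 15 [0.4496 0.0893 0.125 ]
red [623.25  320.125] 8 [ 0.362  -0.7522  0.125 ]
```

View pics/w2c.png

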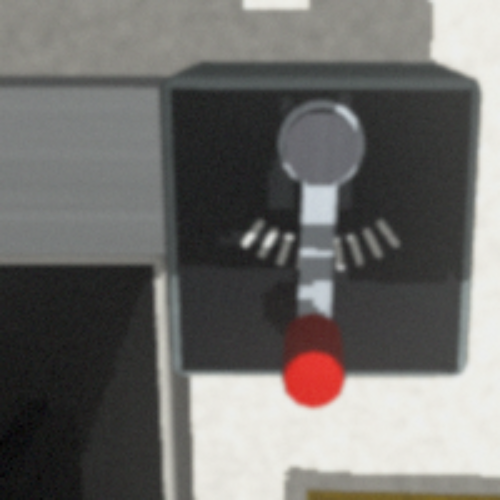

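{"op": "carry_out", "data": {"rows": [[-0.14,0.018,0.3,0,0],[-0.14,0.018,0.5,0,-0.2],[-0.14,0.018,0.594,0,-0.2],[-0.14,0.018,0.594,0,-0.2],[-0.14,0.018,0.594,0,-0.2],[-0.14,0.018,0.594,0,-1],[-0.14,0.018,0.594,0,-1],[-0.14,0.018,0.594,0,-1],[-0.14,0.018,0.594,0,-1],[-0.14,0.018,0.594,0,-1],[-0.14,0.018,0.594,0,-1],[-0.14,0.018,0.594,0,-1],[-0.14,0.018,0.594,0,-1],[-0.14,0.018,0.594,0,-1],[-0.14,0.02,0.594,0,-1],[-0.14,0.02,0.594,0,-1]]}}

```text
time: 7.38
tool_pos: [0.6023, -0.248, 0.105]
tool_rot: [-0.0, 1.0, -0.0, 0.0]
force: [-1.3, 2.9, 5.6]
width: 0.0175
finger_force: 30.0
```

{"op": "carry_out", "data": {"rows": [[0,0,0,0,1],[0,0,0,0,1],[0,0,0,0,1],[0,0,0,0,1],[0,0,0,0,1],[0,0,0,0,1],[0.05,0,-0.3,0,1],[0.15,0,-0.6,0,1],[0.15,0,-0.6,0,1],[0.15,0,-0.6,0,1],[0.15,0,-0.6,0,1],[0.15,0,-0.6,0,1]]}}

```text
time: 8.38
tool_pos: [0.6314, -0.2486, 0.2238]
tool_rot: [-0.0, 1.0, -0.001, -0.001]
force: [0.5, -0.3, -0.6]
width: 0.0849
finger_force: 0.0
```

```bash
python3 - <<'E'
from h import *
im,cp,h=snap('wrist','w3'); H,S,V=h[...,0],h[...,1],h[...,2]; print(tool()[:3,3])
for c,a in blobs(((H<5)|(H>174))&(S>140)&(V>60),60): print('red',c,a,ray('wrist',*c,.125,cp))
for c in cv2.HoughCircles(cv2.cvtColor(im,cv2.COLOR_RGB2GRAY)[120:230,260:400],cv2.HOUGH_GRADIENT,1,50,param1=80,param2=12,minRadius=12,maxRadius=22)[0]: print('cap',c+[260,120,0],ray('wrist',c[0]+260,c[1]+120,.11,cp))
go([.46,-.03,.36],0)
E
```

```text
[ 0.6308 -0.2485  0.2227]
red [322.0874 271.9977] 435 [ 0.6069 -0.2476  0.125 ]
red [190.3711 395.6289] 97 [ 0.5001 -0.1412  0.125 ]
cap [323.5 180.5  15.6] [ 0.6711 -0.2487  0.11  ]
go [0.46, -0.03, 0.36] -> [-0.857 -1.092 -0.683] -0.001 yaw -0.07 q6 -1.29
```

{"op": "carry_out", "data": {"rows": [[-0.4,-0.5,-0.4,0,1],[-0.85,-1,-0.68,0,1],[-0.85,-1,-0.68,0,1],[-0.85,-1,-0.68,0,1],[-0.85,-1,-0.68,0,1],[-0.85,-1,-0.68,0,1],[-0.85,-1,-0.68,0,1],[-0.85,-1,-0.68,0,1],[-0.85,-1,-0.68,0,1],[-0.85,-1,-0.68,0,1]]}}

```text
time: 9.27
tool_pos: [0.4617, -0.0493, 0.3591]
tool_rot: [0.0, 1.0, -0.001, -0.001]
force: [0.4, -0.4, 0.1]
width: 0.0871
finger_force: 0.0
```

```bash
python3 - <<'E'
from h import *
im,cp,h=snap('wrist','w4'); H,S,V=h[...,0],h[...,1],h[...,2]; print(tool()[:3,3])
for c,a in blobs(((H<5)|(H>174))&(S>140)&(V>60),30): print('red',c,a,ray('wrist',*c,.087,cp))
m=((V>90)&(S<60)).astype(np.uint8)|(((H<5)|(H>174))&(S>140)&(V>60)).astype(np.uint8)
for c in cv2.findContours(m,0,2)[0]:
    if 300<cv2.contourArea(c)<8000:
        r=cv2.minAreaRect(c); print('white',np.round(r[0]),np.round(r[1]),round(r[2]),ray('wrist',*r[0],.08,cp))
cv2.imwrite('pics/w4c.png',cv2.resize(im[100:370,130:490],(800,600),interpolation=cv2.INTER_CUBIC)[:,:,::-1])
E
```

```text
[ 0.4619 -0.0498  0.3587]
red [536.3904  45.0132] 456 [ 0.6169 -0.2678  0.087 ]
red [220.4273 127.8727] 110 [0.5359 0.062  0.087 ]
red [300.2812 130.7812] 96 [ 0.5328 -0.0246  0.087 ]
red [387.0968 188.8387] 93 [ 0.4692 -0.1219  0.087 ]
red [283.5275 201.7912] 91 [ 0.4545 -0.0039  0.087 ]
red [200.8396 207.5   ] 106 [0.448  0.0914 0.087 ]
white [475. 349.] [123.  11.] 1 [ 0.2574 -0.2474  0.08  ]
white [535.  30.] [35. 58.] 10 [ 0.6324 -0.2678  0.08  ]
```

View pics/w4c.png

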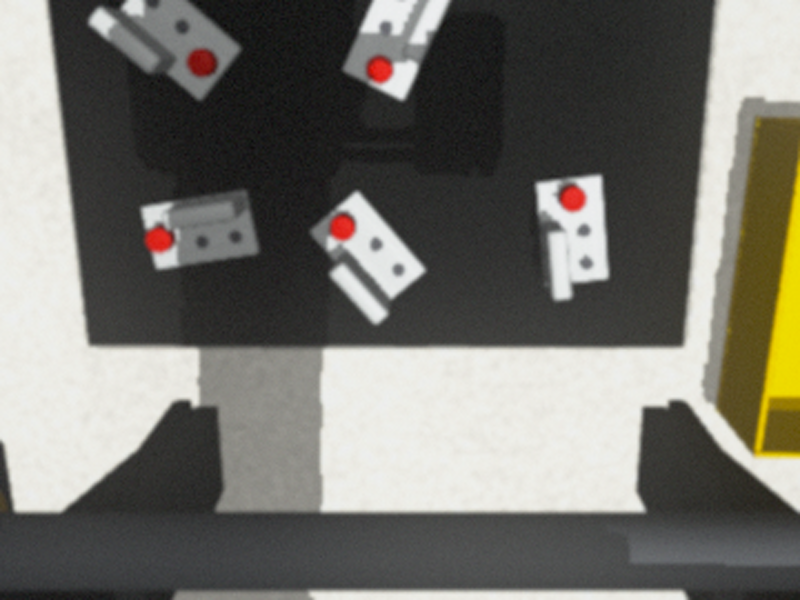

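```bash
cat > br.py <<'E'
import json
from h import *
if __name__=='__main__':
    cw=(imaging.camera_info('wrist'),None)
    c=cw[0]; T=np.diag([1.,-1,-1,1]); T[:3,3]=[.4619,-.0498,.3587]; cw=(c,T@c['T_tool_cam']); ct=cam('top')
    W=lambda x,y: ray('wrist',130+x*.45,100+y*.45,.076,cw)
    Tp=lambda x,y: ray('top',260+x/4,195+y/4,.076,ct)
    # rear-> front outer long edge; side = ear sign
    B={'B1':(Tp(145,190),Tp(205,243),-1,(.5359,.062)),'B2':(Tp(318,183),Tp(283,258),1,(.5328,-.0246)),
       'B3':(W(258,252),W(157,270),-1,(.448,.0914)),'B4':(W(425,270),W(356,192),1,(.4545,-.0039)),'B5':(W(608,279),W(602,176),1,(.4692,-.1219))}
    for k,(r,f,s,b) in B.items():
        d=(f-r)[:2]; a=np.arctan2(d[1],d[0]); n=np.array([-np.sin(a),np.cos(a)]); u=d/np.hypot(*d)
        e1=np.array(b)-29*1e-3*u+.012*s*n
        mid=(r+f)[:2]/2; e2=mid-.010*u+.029*s*n
        print(k,'L' if s>0 else 'R','yaw',np.degrees(a).round(1),'len',np.hypot(*d).round(4),'ear',e1,e2)
E
python3 br.py; python3 -c "
from h import *
go([.46,0,.2],0)"
```

```text
B1 R yaw -132.4 len 0.0536 ear [0.5466 0.0915] [0.5448 0.0906]
B2 L yaw 153.9 len 0.0555 ear [ 0.5536 -0.0481] [ 0.5516 -0.0507]
B3 R yaw 100.2 len 0.0556 ear [0.465 0.065] [0.4644 0.0642]
B4 L yaw 40.6 len 0.0552 ear [ 0.4247 -0.0137] [ 0.4237 -0.014 ]
B5 L yaw 6.7 len 0.0556 ear [ 0.439  -0.1133] [ 0.4385 -0.1149]
go [0.46, 0, 0.2] -> [-0.008 -0.249  0.793] -0.002 yaw -0.17 q6 -1.56
```

{"op": "carry_out", "data": {"rows": [[-0.115,0.32,0.3,-0.077,0.4],[-0.115,0.32,0.7,-0.077,0.4],[-0.115,0.32,1,-0.077,0.4],[-0.115,0.32,1,-0.077,0.4],[-0.115,0.32,1,-0.077,0.4],[-0.115,0.32,1,-0.077,0.4],[-0.115,0.32,1,-0.077,0.4],[-0.115,0.32,1,-0.077,0.4]]}}

```text
time: 9.98
tool_pos: [0.4388, -0.1134, 0.159]
tool_rot: [-0.0, 0.998, 0.059, -0.002]
force: [0.1, 0.2, 0.1]
width: 0.0613
finger_force: 0.0
```

```bash
python3 -c "
from h import *
go([.439,-.114,.081],6.7)
im,cp,h=snap('top','t3');H,S,V=h[...,0],h[...,1],h[...,2]
for c,a in blobs(((H<5)|(H>174))&(S>140)&(V>60),6):
  p=ray('top',*c,.087,cp)
  if .38<p[0]<.65 and -.35<p[1]<.15: print(c,p)"
```

```text
go [0.439, -0.114, 0.081] -> [0.002 0.003 0.39 ] 0.001 yaw 6.75 q6 -1.32
[424.5897 227.1795] [ 0.6121 -0.2597  0.087 ]
[304.5    257.7143] [0.5363 0.0618 0.087 ]
[337.5 258. ] [ 0.534  -0.0257  0.087 ]
[373.75  281.625] [ 0.47   -0.1203  0.087 ]
[330.2222 288.3333] [ 0.4544 -0.0049  0.087 ]
[294.  291.5] [0.4478 0.0908 0.087 ]
```

Accurate. Descend, grip.

{"op": "carry_out", "data": {"rows": [[0,0,0.2,0,0.4],[0,0,0.39,0,0.4],[0,0,0.39,0,0.4],[0,0,0.39,0,0.4],[0,0,0.39,0,-1],[0,0,0.39,0,-1],[0,0,0.39,0,-1],[0,0,0.39,0,-1],[0,0,0.39,0,-1],[0,0,0.39,0,-1],[0,0,0.39,0,-1],[0,0,0.39,0,-1],[0,0,0.39,0,-1],[0,0,0.39,0,-1],[0,0,0.2,0,-1],[0,0,-0.2,0,-1],[0,0,-0.2,0,-1],[0,0,-0.2,0,-1]]}}

```text
time: 11.53
tool_pos: [0.4439, -0.1132, 0.2073]
tool_rot: [0.002, 0.998, 0.06, 0.007]
force: [0.1, -0.7, 0.0]
width: 0.0098
finger_force: 30.0
```

```bash
python3 -c "
from h import *
print(env.observe()['width'],env.observe()['finger_force'],env.observe()['time'])
go([.439,.086,.2],90)
go([.365,.334,.2],90)"
```

```text
0.00982439026714508 29.999796166084707 11.5333
go [0.439, 0.086, 0.2] -> [ 0.094 -0.992  0.033] -0.924 yaw 6.86 q6 -1.32
go [0.365, 0.334, 0.2] -> [-0.125 -2.267  0.025] -0.924 yaw 6.86 q6 -1.32
```

{"op": "carry_out", "data": {"rows": [[0.08,-1,0,-0.924,-1],[0.08,-1,0,-0.924,-1],[0.08,-1,0,-0.924,-1],[0.08,-1,0,-0.924,-1],[0.08,-1,0,-0.924,-1],[0.08,-1,0,-0.924,-1],[0.08,-1,0,-0.924,-1],[0.08,-1,0,-0.924,-1],[0.08,-1,0,-0.924,-1],[0.08,-1,0,-0.924,-1],[0.08,-1,0,-0.924,-1],[0.08,-1,0,-0.924,-1],[0.08,-1,0,-0.924,-1]]}}

```text
time: 12.62
tool_pos: [0.4308, 0.0879, 0.1999]
tool_rot: [-0.0, 0.707, 0.708, -0.0]
force: [0.3, -0.3, -0.6]
width: 0.0098
finger_force: 30.0
```

{"op": "carry_out", "data": {"rows": [[1,-0.32,0,0,-1],[1,-0.32,0,0,-1],[1,-0.32,0,0,-1],[1,-0.32,0,0,-1],[1,-0.32,0,0,-1],[1,-0.32,0,0,-1],[1,-0.32,0,0,-1],[1,-0.32,0,0,-1],[1,-0.32,0,0,-1]]}}

```text
time: 13.37
tool_pos: [0.3675, 0.2864, 0.1999]
tool_rot: [0.0, 0.708, 0.706, -0.001]
force: [0.6, -0.7, -0.3]
width: 0.0097
finger_force: 30.0
```

```bash
python3 -c "
from h import *
go([.365,.334,.03],90)"
```

```text
go [0.365, 0.334, 0.03] -> [ 0.239 -0.013  0.849] -0.002 yaw 89.85 q6 -0.89
```

{"op": "carry_out", "data": {"rows": [[0.239,-0.013,0,0,-1],[0.239,-0.013,0.3,0,-1],[0.239,-0.013,0.6,0,-1],[0.239,-0.013,0.85,0,-1],[0.239,-0.013,0.85,0,-1],[0.239,-0.013,0.85,0,-1],[0.239,-0.013,0.85,0,-0.3],[0.239,-0.013,0.85,0,-0.3],[0.239,-0.013,0.85,0,-0.3],[0.239,-0.013,0.85,0,-0.3],[0.239,-0.013,0.85,0,-0.3],[0.239,-0.013,0.4,0,-0.3],[0.239,-0.013,0,0,0.4],[0.239,-0.013,0,0,0.4],[0.239,-0.013,0,0,0.4],[0.239,-0.013,0,0,0.4]]}}

```text
time: 14.7
tool_pos: [0.3673, 0.3398, 0.209]
tool_rot: [0.001, 0.707, 0.707, 0.008]
force: [0.7, 1.9, 0.7]
width: 0.0494
finger_force: 0.0
```

{"op": "carry_out", "data": {"rows": [[-1,0.3,0,0.544,0.4],[-1,0.3,0,0.544,0.4],[-1,0.3,0,0.544,0.4],[-1,0.3,0,0.544,0.4],[-1,0.3,0,0.544,0.4],[-1,0.3,0,0.544,0.4],[-1,0.3,0,0.544,0.4],[-1,0.3,0,0.544,0.4],[-1,0.3,0,0.544,0.4]]}}

```text
time: 15.45
tool_pos: [0.4245, 0.1361, 0.201]
tool_rot: [0.0, 0.936, 0.352, 0.001]
force: [-0.5, -1.1, -0.6]
width: 0.061
finger_force: 0.0
```

```bash
python3 -c "
from h import *
print(env.observe()['width'])
go([.4242,-.0138,.16],40.6)"
```

```text
0.06096693280381554
go [0.4242, -0.0138, 0.16] -> [-0.496  0.562  0.205] 0.007 yaw 41.25 q6 -1.32
```

{"op": "carry_out", "data": {"rows": [[-0.49,0.562,0.1,0.007,0.4],[-0.49,0.562,0.2,0.007,0.4],[-0.49,0.562,0.2,0.007,0.4],[-0.49,0.562,0.2,0.007,0.4],[-0.49,0.562,0.2,0.007,0.4],[-0.49,0.562,0.2,0.007,0.4]]}}

```text
time: 15.95
tool_pos: [0.4241, -0.0141, 0.1601]
tool_rot: [-0.0, 0.938, 0.345, -0.0]
force: [0.4, 1.1, 0.6]
width: 0.061
finger_force: 0.0
```

```bash
python3 -c "
from h import *
go([.4242,-.0138,.081],40.6)
im,cp,h=snap('top','t4');H,S,V=h[...,0],h[...,1],h[...,2]
for c,a in blobs(((H<5)|(H>174))&(S>140)&(V>60),6):
  p=ray('top',*c,.087,cp)
  if .3<p[0]<.65 and -.35<p[1]<.45: print(c,p)"
```

```text
go [0.4242, -0.0138, 0.081] -> [ 0.001 -0.001  0.396] -0.002 yaw 40.41 q6 -0.99
[424.5897 227.1795] [ 0.6121 -0.2597  0.087 ]
[304.5    257.7143] [0.5363 0.0618 0.087 ]
[337.2857 258.3571] [ 0.5331 -0.0251  0.087 ]
[330.1667 287.8333] [ 0.4557 -0.0048  0.087 ]
[293.8667 291.5333] [0.4477 0.0911 0.087 ]
[198.2857 318.5   ] [0.3818 0.3425 0.087 ]
```

{"op": "carry_out", "data": {"rows": [[0,0,0.2,0,0.4],[0,0,0.396,0,0.4],[0,0,0.396,0,0.4],[0,0,0.396,0,0.4],[0,0,0.396,0,-1],[0,0,0.396,0,-1],[0,0,0.396,0,-1],[0,0,0.396,0,-1],[0,0,0.396,0,-1],[0,0,0.396,0,-1],[0,0,0.396,0,-1],[0,0,0.396,0,-1],[0,0,0.396,0,-1],[0,0,0.396,0,-1],[0,0,0.2,0,-1],[0,0,-0.2,0,-1],[0,0,-0.2,0,-1],[0,0,-0.2,0,-1]]}}

```text
time: 17.5
tool_pos: [0.4293, -0.013, 0.2071]
tool_rot: [0.003, 0.938, 0.345, 0.007]
force: [0.1, 0.5, -0.4]
width: 0.0096
finger_force: 30.0
```

{"op": "carry_out", "data": {"rows": [[0.55,-0.67,0,-0.551,-1],[0.55,-0.67,0,-0.551,-1],[0.55,-0.67,0,-0.551,-1],[0.55,-0.67,0,-0.551,-1],[0.55,-0.67,0,-0.551,-1],[0.55,-0.67,0,-0.551,-1],[0.55,-0.67,0,-0.551,-1],[0.55,-0.67,0,-0.551,-1],[0.55,-0.67,0,-0.551,-1]]}}

```text
time: 18.25
tool_pos: [0.4211, 0.1598, 0.2]
tool_rot: [-0.0, 0.708, 0.706, -0.0]
force: [0.8, 0.6, -0.4]
width: 0.0097
finger_force: 30.0
```

```bash
python3 -c "
from h import *
print(env.observe()['width'])
go([.419,.334,.03],90)"
```

```text
0.009659241140492237
go [0.419, 0.334, 0.03] -> [ 0.871 -0.013  0.85 ] -0.002 yaw 89.85 q6 -0.56
```

{"op": "carry_out", "data": {"rows": [[0.87,-0.013,0,0,-1],[0.87,-0.013,0,0,-1],[0.87,-0.013,0,0,-1],[0.87,-0.013,0.05,0,-1],[0.87,-0.013,0.3,0,-1],[0.87,-0.013,0.6,0,-1],[0.87,-0.013,0.85,0,-1],[0.87,-0.013,0.85,0,-1],[0.87,-0.013,0.85,0,-1],[0.87,-0.013,0.85,0,-0.3],[0.87,-0.013,0.85,0,-0.3],[0.87,-0.013,0.85,0,-0.3],[0.87,-0.013,0.85,0,-0.3],[0.87,-0.013,0.85,0,-0.3],[0.87,-0.013,0.4,0,-0.3],[0.87,-0.013,0,0,0.4],[0.87,-0.013,0,0,0.4],[0.87,-0.013,0,0,0.4]]}}

```text
time: 19.75
tool_pos: [0.4183, 0.334, 0.1999]
tool_rot: [0.0, 0.707, 0.707, 0.001]
force: [0.5, 0.9, -0.7]
width: 0.043
finger_force: 0.0
```

{"op": "carry_out", "data": {"rows": [[-1,0.45,0,-0.71,0.4],[-1,0.45,0,-0.71,0.4],[-1,0.45,0,-0.71,0.4],[-1,0.45,0,-0.71,0.4],[-1,0.45,0,-0.71,0.4],[-1,0.45,0,-0.71,0.4],[-1,0.45,0,-0.71,0.4],[-1,0.45,0,-0.71,0.4],[-1,0.45,0,-0.71,0.4],[-1,0.45,0,-0.71,0.4],[-1,0.45,0,-0.71,0.4]]}}

```text
time: 20.67
tool_pos: [0.5088, 0.1338, 0.198]
tool_rot: [0.001, 0.226, 0.974, 0.0]
force: [0.3, -0.3, -0.5]
width: 0.0612
finger_force: 0.0
```

```bash
python3 -c "
from h import *
print(env.observe()['width'])
go([.5525,-.0495,.16],153.9)
im,cp,h=snap('top','t5');H,S,V=h[...,0],h[...,1],h[...,2]
for c,a in blobs(((H<5)|(H>174))&(S>140)&(V>60),6):
  p=ray('top',*c,.087,cp)
  if .3<p[0]<.65 and -.35<p[1]<.45: print(c,p)"
```

```text
0.061226580768339554
go [0.5525, -0.0495, 0.16] -> [-0.599 -0.728  0.19 ] 0.0 yaw 153.93 q6 0.53
[424.5897 227.1795] [ 0.6121 -0.2597  0.087 ]
[304.5    257.7143] [0.5363 0.0618 0.087 ]
[337.2857 258.5   ] [ 0.5327 -0.0251  0.087 ]
[198.2857 298.5   ] [0.4339 0.3426 0.087 ]
[198.2857 318.5   ] [0.3818 0.3425 0.087 ]
```

{"op": "carry_out", "data": {"rows": [[-0.6,-0.728,0,0,0.4],[-0.6,-0.728,0.1,0,0.4],[-0.6,-0.728,0.19,0,0.4],[-0.6,-0.728,0.19,0,0.4],[-0.6,-0.728,0.19,0,0.4],[-0.6,-0.728,0.19,0,0.4],[-0.6,-0.728,0.19,0,0.4],[-0.6,-0.728,0.19,0,0.4]]}}

```text
time: 21.38
tool_pos: [0.5526, -0.0483, 0.1596]
tool_rot: [0.0, 0.226, 0.974, 0.0]
force: [-0.8, 0.5, -0.1]
width: 0.0611
finger_force: 0.0
```

```bash
python3 -c "
from h import *
go([.5525,-.0495,.081],153.9)
im,cp,h=snap('wrist','w5')
im,cp,h=snap('top','t6');H,S,V=h[...,0],h[...,1],h[...,2]
for c,a in blobs(((H<5)|(H>174))&(S>140)&(V>60),6):
  p=ray('top',*c,.087,cp)
  if .3<p[0]<.65 and -.35<p[1]<.45: print(c,p)"
```

```text
go [0.5525, -0.0495, 0.081] -> [-0.002 -0.006  0.393] 0.0 yaw 153.93 q6 0.85
[424.5897 227.1795] [ 0.6121 -0.2597  0.087 ]
[304.5    257.7143] [0.5363 0.0618 0.087 ]
[293.8667 291.5333] [0.4477 0.0911 0.087 ]
[198.2857 298.5   ] [0.4339 0.3426 0.087 ]
[198.2857 318.5   ] [0.3818 0.3425 0.087 ]
```

View pics/w5.png

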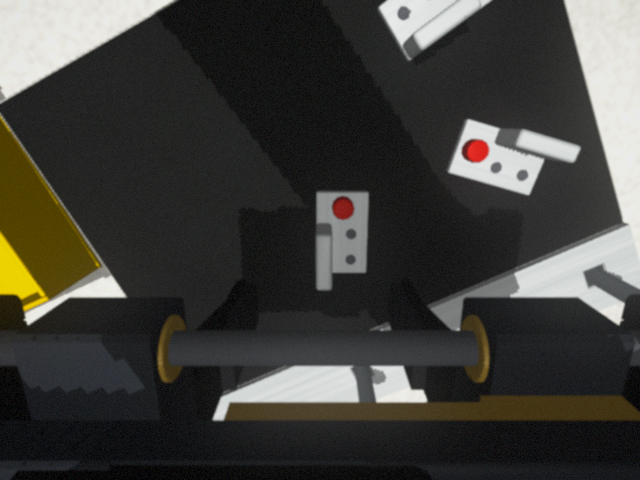

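{"op": "carry_out", "data": {"rows": [[0,-0.006,0.2,0,0.4],[0,-0.006,0.393,0,0.4],[0,-0.006,0.393,0,0.4],[0,-0.006,0.393,0,0.4],[0,-0.006,0.393,0,-1],[0,-0.006,0.393,0,-1],[0,-0.006,0.393,0,-1],[0,-0.006,0.393,0,-1],[0,-0.006,0.393,0,-1],[0,-0.006,0.393,0,-1],[0,-0.006,0.393,0,-1],[0,-0.006,0.393,0,-1],[0,-0.006,0.393,0,-1],[0,-0.006,0.393,0,-1],[0,-0.006,0.2,0,-1],[0,-0.006,-0.2,0,-1],[0,-0.006,-0.2,0,-1],[0,-0.006,-0.2,0,-1]]}}

```text
time: 22.98
tool_pos: [0.5567, -0.0496, 0.2066]
tool_rot: [0.007, 0.225, 0.974, 0.001]
force: [1.4, 0.1, 0.8]
width: 0.0096
finger_force: 30.0
```

{"op": "carry_out", "data": {"rows": [[0.6,0.765,0,0.71,-1],[0.6,0.765,0,0.71,-1],[0.6,0.765,0,0.71,-1],[0.6,0.765,0,0.71,-1],[0.6,0.765,0,0.71,-1],[0.6,0.765,0,0.71,-1],[0.6,0.765,0,0.71,-1],[0.6,0.765,0,0.71,-1],[0.6,0.765,0,0.71,-1],[0.6,0.765,0,0.71,-1],[0.6,0.765,0,0.71,-1]]}}

```text
time: 23.9
tool_pos: [0.5112, 0.1397, 0.1988]
tool_rot: [0.0, 0.706, 0.708, -0.0]
force: [-0.0, -0.3, -0.7]
width: 0.0101
finger_force: 30.0
```

```bash
python3 -c "
from h import *
print(env.observe()['width'])
go([.474,.334,.03],90)"
```

```text
0.010133942504219695
go [0.474, 0.334, 0.03] -> [ 0.972 -0.183  0.843] 0.002 yaw 90.17 q6 -0.51
```

{"op": "carry_out", "data": {"rows": [[0.97,-0.213,0,0,-1],[0.97,-0.213,0,0,-1],[0.97,-0.213,0,0,-1],[0.97,-0.213,0,0,-1],[0.97,-0.213,0.05,0,-1],[0.97,-0.213,0.3,0,-1],[0.97,-0.213,0.6,0,-1],[0.97,-0.213,0.84,0,-1],[0.97,-0.213,0.84,0,-1],[0.97,-0.213,0.84,0,-1],[0.97,-0.213,0.84,0,-0.3],[0.97,-0.213,0.84,0,-0.3],[0.97,-0.213,0.84,0,-0.3],[0.97,-0.213,0.84,0,-0.3],[0.97,-0.213,0.84,0,-0.3],[0.97,-0.213,0.4,0,-0.3],[0.97,-0.213,0,0,0.4],[0.97,-0.213,0,0,0.4],[0.97,-0.213,0,0,0.4]]}}

```text
time: 25.48
tool_pos: [0.4684, 0.3336, 0.2006]
tool_rot: [0.0, 0.707, 0.708, 0.001]
force: [1.2, 0.1, 0.1]
width: 0.0432
finger_force: 0.0
```

{"op": "carry_out", "data": {"rows": [[-0.95,0.39,0,0.471,0.4],[-0.95,0.39,0,0.471,0.4],[-0.95,0.39,0,0.471,0.4],[-0.95,0.39,0,0.471,0.4],[-0.95,0.39,0,0.471,0.4],[-0.95,0.39,0,0.471,0.4],[-0.95,0.39,0,0.471,0.4],[-0.95,0.39,0,0.471,0.4],[-0.95,0.39,0,0.471,0.4]]}}

```text
time: 26.23
tool_pos: [0.5462, 0.1455, 0.1984]
tool_rot: [-0.0, 0.914, 0.406, 0.001]
force: [-0.6, 1.3, 0.6]
width: 0.0608
finger_force: 0.0
```

```bash
python3 -c "
from h import *
print(env.observe()['width'])
go([.5457,.091,.16],47.6)
im,cp,h=snap('top','t7');H,S,V=h[...,0],h[...,1],h[...,2]
for c,a in blobs(((H<5)|(H>174))&(S>140)&(V>60),6):
  p=ray('top',*c,.087,cp)
  if .3<p[0]<.65 and -.35<p[1]<.45: print(c,p)"
```

```text
0.06077687063857628
go [0.5457, 0.091, 0.16] -> [-0.204  0.181  0.191] 0.004 yaw 47.95 q6 -1.2
[424.5 227.2] [ 0.6121 -0.2594  0.087 ]
[304.5    257.7143] [0.5363 0.0618 0.087 ]
[198.3333 279.75  ] [0.483  0.3425 0.087 ]
[198.2857 298.5   ] [0.4339 0.3426 0.087 ]
[198.2857 318.5   ] [0.3818 0.3425 0.087 ]
```

{"op": "carry_out", "data": {"rows": [[-0.204,0.181,0.1,0.004,0.4],[-0.204,0.181,0.191,0.004,0.4],[-0.204,0.181,0.191,0.004,0.4],[-0.204,0.181,0.35,0.004,0.4],[-0.204,0.181,0.587,0.004,0.4],[-0.204,0.181,0.587,0.004,0.4],[-0.204,0.181,0.587,0.004,0.4],[-0.204,0.181,0.587,0.004,-1],[-0.204,0.181,0.587,0.004,-1],[-0.204,0.181,0.587,0.004,-1],[-0.204,0.181,0.587,0.004,-1],[-0.204,0.181,0.587,0.004,-1],[-0.204,0.181,0.587,0.004,-1],[-0.204,0.181,0.587,0.004,-1],[-0.204,0.181,0.587,0.004,-1],[-0.204,0.181,0.587,0.004,-1],[-0.204,0.181,0.587,0.004,-1],[-0.204,0.181,0.4,0.004,-1],[-0.204,0.181,0,0.004,-1],[-0.204,0.181,0,0.004,-1]]}}

```text
time: 27.95
tool_pos: [0.5454, 0.089, 0.1986]
tool_rot: [-0.0, 0.916, 0.401, -0.001]
force: [1.1, 0.5, -0.7]
width: 0.0097
finger_force: 30.0
```

{"op": "carry_out", "data": {"rows": [[-1,0.31,0,-0.471,-1],[-1,0.31,0,-0.471,-1],[-1,0.31,0,-0.471,-1],[-1,0.31,0,-0.471,-1],[-1,0.31,0,-0.471,-1],[-1,0.31,0,-0.471,-1],[-1,0.31,0,-0.471,-1],[-1,0.31,0,-0.471,-1],[-1,0.31,0,-0.471,-1]]}}

```text
time: 28.7
tool_pos: [0.4559, -0.0997, 0.1976]
tool_rot: [-0.0, 0.71, 0.704, 0.0]
force: [0.2, -0.1, -0.1]
width: 0.0094
finger_force: 30.0
```

```bash
python3 -c "
from h import *
print(env.observe()['width'])
go([.445,-.304,.03],90)"
```

```text
0.00939955523018505
go [0.445, -0.304, 0.03] -> [-1.022 -0.047  0.838] -0.005 yaw 89.57 q6 0.03
```

{"op": "carry_out", "data": {"rows": [[-1,-0.047,0,0,-1],[-1,-0.047,0,0,-1],[-1,-0.047,0,0,-1],[-1,-0.047,0,0,-1],[-1,-0.047,0.05,0,-1],[-1,-0.047,0.3,0,-1],[-1,-0.047,0.6,0,-1],[-1,-0.047,0.84,0,-1],[-1,-0.047,0.84,0,-1],[-1,-0.047,0.84,0,-1],[-1,-0.047,0.84,0,-0.3],[-1,-0.047,0.84,0,-0.3],[-1,-0.047,0.84,0,-0.3],[-1,-0.047,0.84,0,-0.3],[-1,-0.047,0.84,0,-0.3],[-1,-0.047,0.4,0,-0.3],[-1,-0.047,0,0,0.4],[-1,-0.047,0,0,0.4],[-1,-0.047,0,0,0.4]]}}

```text
time: 30.28
tool_pos: [0.4452, -0.2997, 0.1994]
tool_rot: [0.001, 0.709, 0.705, 0.0]
force: [0.7, -1.5, -0.7]
width: 0.0432
finger_force: 0.0
```

{"op": "carry_out", "data": {"rows": [[1,0.05,0,-0.113,0.4],[1,0.05,0,-0.113,0.4],[1,0.05,0,-0.113,0.4],[1,0.05,0,-0.113,0.4],[1,0.05,0,-0.113,0.4],[1,0.05,0,-0.113,0.4],[1,0.05,0,-0.113,0.4]]}}

```text
time: 30.87
tool_pos: [0.4569, -0.098, 0.1976]
tool_rot: [0.001, 0.642, 0.767, 0.0]
force: [0.4, -0.7, 0.5]
width: 0.0609
finger_force: 0.0
```

```bash
python3 -c "
from h import *
print(env.observe()['width'])
go([.4647,.0646,.081],100.2)
im,cp,h=snap('top','t8');H,S,V=h[...,0],h[...,1],h[...,2]
for c,a in blobs(((H<5)|(H>174))&(S>140)&(V>60),4):
  p=ray('top',*c,.087,cp)
  if .3<p[0]<.65 and -.4<p[1]<.45: print(c,p)"
```

```text
0.06089333538494878
go [0.4647, 0.0646, 0.081] -> [0.794 0.18  0.582] -0.001 yaw 100.11 q6 0.2
[424.5897 227.1795] [ 0.6121 -0.2597  0.087 ]
[198.3333 279.75  ] [0.483  0.3425 0.087 ]
[443.7143 284.5   ] [ 0.4592 -0.3053  0.087 ]
[293.8667 291.5333] [0.4477 0.0911 0.087 ]
[198.2857 298.5   ] [0.4339 0.3426 0.087 ]
[198.2857 318.5   ] [0.3818 0.3425 0.087 ]
```

{"op": "carry_out", "data": {"rows": [[0.79,0.18,0.1,0,0.4],[0.79,0.18,0.19,0,0.4],[0.79,0.18,0.19,0,0.4],[0.79,0.18,0.19,0,0.4],[0.79,0.18,0.19,0,0.4],[0.79,0.18,0.4,0,0.4],[0.79,0.18,0.582,0,0.4],[0.79,0.18,0.582,0,0.4],[0.79,0.18,0.582,0,0.4],[0.79,0.18,0.582,0,-1],[0.79,0.18,0.582,0,-1],[0.79,0.18,0.582,0,-1],[0.79,0.18,0.582,0,-1],[0.79,0.18,0.582,0,-1],[0.79,0.18,0.582,0,-1],[0.79,0.18,0.582,0,-1],[0.79,0.18,0.582,0,-1],[0.79,0.18,0.582,0,-1],[0.79,0.18,0.582,0,-1],[0.79,0.18,0.582,0,-1]]}}

```text
time: 32.58
tool_pos: [0.4647, 0.0619, 0.0799]
tool_rot: [-0.0, 0.644, 0.765, -0.0]
force: [-0.9, -0.1, 1.7]
width: 0.0102
finger_force: 30.0
```

{"op": "carry_out", "data": {"rows": [[0,0,-0.2,0,-1],[0,0,-0.4,0,-1],[0,0,-0.6,0,-1],[-1,-0.3,-0.6,0.113,-1],[-1,-0.3,-0.6,0.113,-1],[-1,-0.3,-0.6,0.113,-1],[-1,-0.3,-0.6,0.113,-1],[-1,-0.3,-0.6,0.113,-1],[-1,-0.3,-0.6,0.113,-1],[-1,-0.3,-0.6,0.113,-1]]}}

```text
time: 33.42
tool_pos: [0.4394, -0.1479, 0.1996]
tool_rot: [-0.0, 0.711, 0.703, -0.0]
force: [0.5, 1.5, -1.6]
width: 0.0099
finger_force: 30.0
```

```bash
python3 -c "
from h import *
print(env.observe()['width'])
go([.370,-.304,.2],90)"
```

```text
0.00987586283078318
go [0.37, -0.304, 0.2] -> [-0.785 -0.338 -0.002] -0.008 yaw 89.32 q6 0.15
```

{"op": "carry_out", "data": {"rows": [[-0.785,-0.338,0,0,-1],[-0.785,-0.338,0,0,-1],[-0.785,-0.338,0,0,-1],[-0.785,-0.338,0,0,-1],[-0.785,-0.338,0.3,0,-1],[-0.785,-0.338,0.6,0,-1],[-0.785,-0.338,0.84,0,-1],[-0.785,-0.338,0.84,0,-1],[-0.785,-0.338,0.84,0,-1],[-0.785,-0.338,0.84,0,-0.3],[-0.785,-0.338,0.84,0,-0.3],[-0.785,-0.338,0.84,0,-0.3],[-0.785,-0.338,0.84,0,-0.3],[-0.785,-0.338,0.84,0,-0.3],[-0.785,-0.338,0.4,0,-0.3],[-0.785,-0.338,0,0,0],[-0.785,-0.338,-0.2,0,0],[-0.785,-0.338,-0.2,0,0],[-0.785,-0.338,-0.2,0,0]]}}

```text
time: 35.0
tool_pos: [0.3713, -0.3017, 0.2436]
tool_rot: [0.001, 0.709, 0.705, 0.0]
force: [0.1, -0.2, -0.8]
width: 0.0426
finger_force: 0.0
```

{"op": "carry_out", "data": {"rows": [[0.8,0.8,-0.5,0,0],[0.8,0.8,-0.5,0,0],[0.8,0.8,-0.5,0,0],[0.8,0.8,-0.5,0,0],[0.8,0.8,-0.5,0,0],[0.8,0.8,-0.5,0,0],[0.8,0.8,-0.5,0,0],[0.8,0.8,-0.5,0,0]]}}

```text
time: 35.67
tool_pos: [0.5337, -0.1406, 0.3419]
tool_rot: [0.001, 0.707, 0.707, 0.001]
force: [-1.0, -1.6, -0.4]
width: 0.0435
finger_force: 0.0
```

{"op": "carry_out", "data": {"rows": [[1,0.42,0,-1,0],[1,0.42,0,-1,0],[1,0.42,0,-1,0],[1,0.42,0,-1,0],[1,0.42,0,-1,0],[1,0.42,0,-1,0],[1,0.42,0,-1,0],[1,0.42,0,-1,0],[1,0.42,0,-1,0],[1,0.42,0,-1,0],[1,0.42,0,-1,0],[1,0.42,0,-1,0],[1,0.42,0,-1,0],[1,0.42,0,-1,0]]}}

```text
time: 36.83
tool_pos: [0.6169, 0.0543, 0.3396]
tool_rot: [-0.0, 0.004, 1.0, -0.001]
force: [-0.4, -0.0, -0.7]
width: 0.0435
finger_force: 0.0
```

```bash
python3 - <<'E'
from h import *
im,cp,h=snap('wrist','w6'); H,S,V=h[...,0],h[...,1],h[...,2]; print(tool()[:3,3]); go([.62,.08,.35],180)
for c,a in blobs((H>4)&(H<19)&(S>130)&(V>70),10): print('orange',c,a,ray('wrist',*c,.132,cp))
E
```

```text
[0.617  0.0545 0.3398]
go [0.62, 0.08, 0.35] -> [-0.014  0.127 -0.051] -0.006 yaw 179.44 q6 1.17
orange [382.     246.3852] 135 [0.6565 0.1135 0.132 ]
orange [205.459  247.2623] 122 [ 0.6563 -0.0648  0.132 ]
orange [294.0654 246.9252] 107 [0.6565 0.0247 0.132 ]
```

View pics/w6.png

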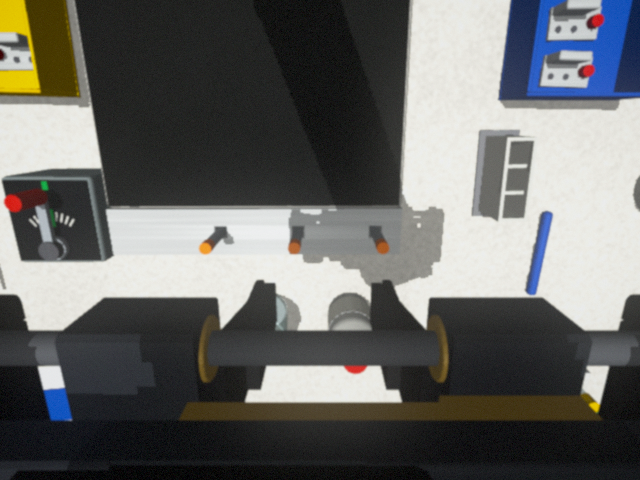

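```bash
python3 - <<'E'
from h import *
cp=cam('wrist'); P=[ray('wrist',u,v,.064,cp) for u,v in ((508,137),(534,138),(526,218),(499,219))]
print(np.array(P)[:,:2],np.mean(P,0))
im,ct,h=snap('top','t9')
a=cv2.resize(im[205:265,205:255],(500,600),interpolation=cv2.INTER_CUBIC); b=cv2.imread('pics/w6.png')[110:240,450:570]
b=cv2.resize(b,(300,325),interpolation=cv2.INTER_CUBIC); o=np.zeros((600,800,3),np.uint8); o[:,:500]=a[:,:,::-1]; o[:325,500:]=b
cv2.imwrite('pics/hold.png',o)
go([.6565,.1135,.2],180)
E
```

```text
[[0.5535 0.2586]
 [0.5549 0.2874]
 [0.6454 0.2913]
 [0.6463 0.26  ]] [0.6    0.2743 0.064 ]
go [0.6565, 0.1135, 0.2] -> [-0.194  0.296  0.699] -0.006 yaw 179.44 q6 1.17
```

View pics/hold.png

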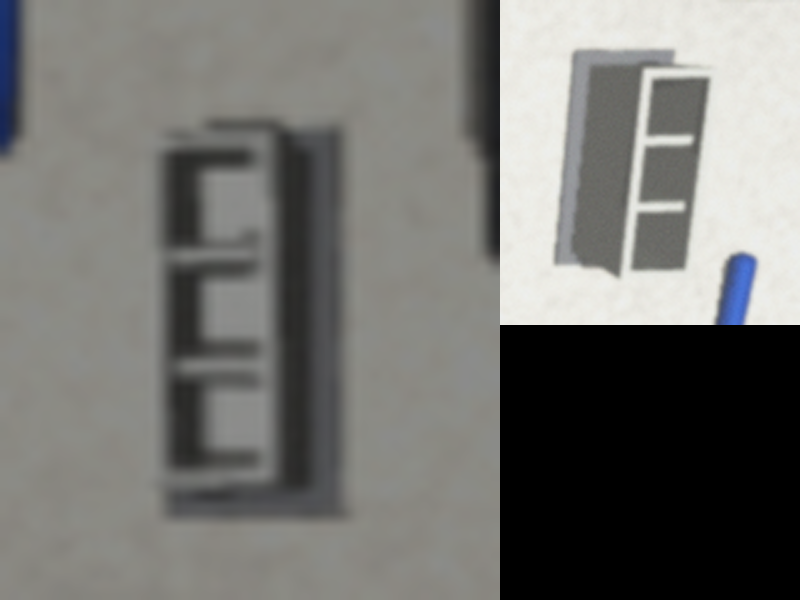

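```bash
python3 - <<'E'
from h import *
ct=cam('top')
for u,v in ((232.8,218),(232.5,253.5),(221.3,235.8),(232.6,235.8)): print(ray('top',u,v,.064,ct))
E
```

```text
[0.6476 0.2551 0.064 ]
[0.5514 0.2563 0.064 ]
[0.5998 0.2863 0.064 ]
[0.5993 0.2558 0.064 ]
```

{"op": "carry_out", "data": {"rows": [[-0.197,0.296,0.3,-0.006,0],[-0.197,0.296,0.6,-0.006,0],[-0.197,0.296,0.699,-0.006,0],[-0.197,0.296,0.699,-0.006,0],[-0.197,0.296,0.699,-0.006,0],[-0.197,0.296,0.699,-0.006,0],[-0.197,0.296,0.699,-0.006,0]]}}

```text
time: 37.52
tool_pos: [0.6583, 0.1152, 0.2023]
tool_rot: [0.001, -0.001, 1.0, -0.0]
force: [0.3, 0.1, 0.1]
width: 0.0435
finger_force: 0.0
```

```bash
python3 - <<'E'
from h import *
go([.6565,.1132,.108],180)
E
```

```text
go [0.6565, 0.1132, 0.108] -> [ 0.01  -0.01   0.471] 0.001 yaw -179.88 q6 1.02
```

{"op": "carry_out", "data": {"rows": [[0.01,-0.01,0.2,0,0],[0.01,-0.01,0.4,0,0],[0.01,-0.01,0.471,0,0],[0.01,-0.01,0.471,0,0],[0.01,-0.01,0.471,0,0],[0.01,-0.01,0.471,0,-1],[0.01,-0.01,0.471,0,-1],[0.01,-0.01,0.471,0,-1],[0.01,-0.01,0.471,0,-1],[0.01,-0.01,0.471,0,-1],[0.01,-0.01,0.471,0,-1],[0.01,-0.01,0.471,0,-1],[0.01,-0.01,0.4,0,-1],[0.01,-0.01,0.3,0,-1],[0.01,-0.01,0.2,0,-1],[0.01,-0.01,0.1,0,-1],[0.01,-0.01,-0.05,0,-1],[0.01,-0.01,-0.05,0,-1],[0.01,-0.01,-0.05,0,-1]]}}

```text
time: 39.1
tool_pos: [0.6563, 0.1143, 0.2131]
tool_rot: [0.002, -0.002, 1.0, 0.0]
force: [-1.2, 0.4, -0.3]
width: 0.0108
finger_force: 30.0
```

```bash
python3 - <<'E'
from h import *
print(env.observe()['width'])
go([.6305,.2745,.12],180)
E
```

```text
0.010834910156095775
go [0.6305, 0.2745, 0.12] -> [0.128 0.801 0.466] 0.002 yaw -179.78 q6 1.03
```

{"op": "carry_out", "data": {"rows": [[0.128,0.801,0,0.002,-1],[0.128,0.801,0,0.002,-1],[0.128,0.801,0,0.002,-1],[0.128,0.801,0,0.002,-1],[0.128,0.801,0,0.002,-1],[0.128,0.801,0,0.002,-1],[0.128,0.801,0,0.002,-1],[0.128,0.801,0.15,0.002,-1],[0.128,0.801,0.3,0.002,-1],[0.128,0.801,0.4,0.002,-1],[0.128,0.801,0.5,0.002,-1],[0.128,0.801,0.6,0.002,-1],[0.128,0.801,0.69,0.002,-1],[0.128,0.801,0.69,0.002,-1],[0.128,0.801,0.69,0.002,-1]]}}

```text
time: 40.35
tool_pos: [0.6294, 0.2712, 0.0711]
tool_rot: [-0.001, 0.001, 1.0, -0.001]
force: [-0.4, 0.2, 0.3]
width: 0.0111
finger_force: 30.0
```

{"op": "carry_out", "data": {"rows": [[0,0.015,0,0,-0.4],[0,0.015,0,0,-0.4],[0,0.015,0,0,-0.4],[0,0.015,0,0,-0.4],[0,0.015,-0.3,0,0],[0,0.015,-0.6,0,0],[0,0.015,-0.65,0,0],[-0.13,-0.98,-0.65,0,0],[-0.13,-0.98,-0.65,0,0],[-0.13,-0.98,-0.65,0,0],[-0.13,-0.98,-0.65,0,0],[-0.13,-0.98,-0.65,0,0],[-0.13,-0.98,-0.65,0,0],[-0.13,-0.98,-0.65,0,0]]}}

```text
time: 41.52
tool_pos: [0.656, 0.074, 0.2024]
tool_rot: [0.0, 0.003, 1.0, -0.001]
force: [-0.7, 1.0, 0.8]
width: 0.0432
finger_force: 0.0
```

```bash
python3 - <<'E'
from h import *
print(env.observe()['width'])
go([.6565,.0242,.108],180)
im,cp,h=snap('top','t10')
cv2.imwrite('pics/t10c.png',cv2.resize(im[150:330,170:480],(800,465),interpolation=cv2.INTER_CUBIC)[:,:,::-1])
E
```

```text
0.04317390123798301
go [0.6565, 0.0242, 0.108] -> [-0.004 -0.249  0.472] -0.003 yaw 179.69 q6 1.07
```

View pics/t10c.png

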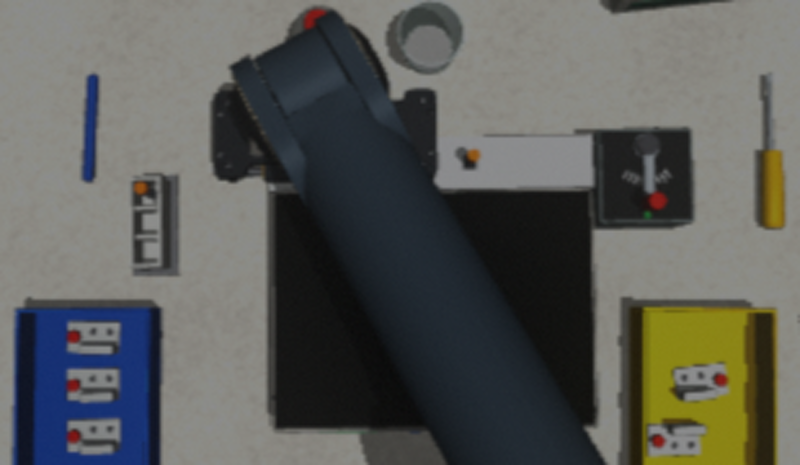

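{"op": "carry_out", "data": {"rows": [[-0.004,-0.249,0,0,0],[-0.004,-0.249,0,0,0],[-0.004,-0.249,0.2,0,0],[-0.004,-0.249,0.4,0,0],[-0.004,-0.249,0.472,0,0],[-0.004,-0.249,0.472,0,0],[-0.004,-0.249,0.472,0,0],[-0.004,-0.249,0.472,0,-1],[-0.004,-0.249,0.472,0,-1],[-0.004,-0.249,0.472,0,-1],[-0.004,-0.249,0.472,0,-1],[-0.004,-0.249,0.472,0,-1],[-0.004,-0.249,0.472,0,-1],[-0.004,-0.249,0.472,0,-1],[-0.004,-0.249,0.4,0,-1],[-0.004,-0.249,0.3,0,-1],[-0.004,-0.249,0.2,0,-1],[-0.004,-0.249,0.1,0,-1],[-0.004,-0.249,-0.05,0,-1],[-0.004,-0.249,-0.05,0,-1]]}}

```text
time: 43.23
tool_pos: [0.659, 0.0299, 0.2193]
tool_rot: [0.005, -0.0, 1.0, 0.001]
force: [1.4, 0.4, 0.2]
width: 0.0112
finger_force: 29.6
```

{"op": "carry_out", "data": {"rows": [[0.14,0.9,0,0,-1],[0.14,0.9,0,0,-1],[0.14,0.9,0,0,-1],[0.14,0.9,0,0,-1],[0.14,0.9,0,0,-1],[0.14,0.9,0,0,-1],[0.14,0.9,0,0,-1]]}}

```text
time: 43.82
tool_pos: [0.6273, 0.2097, 0.2126]
tool_rot: [0.0, -0.002, 1.0, 0.0]
force: [-0.0, -1.1, -0.6]
width: 0.011
finger_force: 29.6
```

```bash
python3 - <<'E'
from h import *
print(env.observe()['width'])
go([.5995,.2745,.073],180)
E
```

```text
0.011025718280714272
go [0.5995, 0.2745, 0.073] -> [0.138 0.324 0.698] 0.002 yaw -179.78 q6 0.87
```

{"op": "carry_out", "data": {"rows": [[0.138,0.33,0,0.002,-1],[0.138,0.33,0,0.002,-1],[0.138,0.33,0,0.002,-1],[0.138,0.33,0,0.002,-1],[0.138,0.33,0.15,0.002,-1],[0.138,0.33,0.3,0.002,-1],[0.138,0.33,0.4,0.002,-1],[0.138,0.33,0.5,0.002,-1],[0.138,0.33,0.6,0.002,-1],[0.138,0.33,0.7,0.002,-1],[0.138,0.33,0.7,0.002,-1],[0.138,0.33,0.7,0.002,-1]]}}

```text
time: 44.82
tool_pos: [0.6012, 0.2711, 0.0714]
tool_rot: [-0.001, 0.003, 1.0, -0.001]
force: [0.3, 0.1, -0.4]
width: 0.0108
finger_force: 29.9
```

{"op": "carry_out", "data": {"rows": [[0,0,0,0,-0.4],[0,0,0,0,-0.4],[0,0,0,0,-0.4],[0,0,0,0,-0.4],[0,0,-0.3,0,0],[0,0,-0.6,0,0],[0,0,-0.65,0,0],[-0.285,-0.98,-0.65,0,0],[-0.285,-0.98,-0.65,0,0],[-0.285,-0.98,-0.65,0,0],[-0.285,-0.98,-0.65,0,0],[-0.285,-0.98,-0.65,0,0],[-0.285,-0.98,-0.65,0,0],[-0.285,-0.98,-0.65,0,0]]}}

```text
time: 45.98
tool_pos: [0.6578, 0.0737, 0.2022]
tool_rot: [0.0, 0.005, 1.0, -0.001]
force: [-1.3, 1.6, -0.5]
width: 0.0435
finger_force: 0.0
```

```bash
python3 - <<'E'
from h import *
print(env.observe()['width'])
go([.6565,-.0655,.108],180)
E
```

```text
0.0435356647536082
go [0.6565, -0.0655, 0.108] -> [ 0.001 -0.696  0.472] -0.006 yaw 179.48 q6 1.07
```

{"op": "carry_out", "data": {"rows": [[0.001,-0.696,0,0,0],[0.001,-0.696,0,0,0],[0.001,-0.696,0,0,0],[0.001,-0.696,0,0,0],[0.001,-0.696,0,0,0],[0.001,-0.696,0.2,0,0],[0.001,-0.696,0.4,0,0],[0.001,-0.696,0.472,0,0],[0.001,-0.696,0.472,0,0],[0.001,-0.696,0.472,0,0],[0.001,-0.696,0.472,0,-1],[0.001,-0.696,0.472,0,-1],[0.001,-0.696,0.472,0,-1],[0.001,-0.696,0.472,0,-1],[0.001,-0.696,0.472,0,-1],[0.001,-0.696,0.472,0,-1],[0.001,-0.696,0.472,0,-1],[0.001,-0.696,0.472,0,-1]]}}

```text
time: 47.48
tool_pos: [0.6567, -0.0631, 0.1083]
tool_rot: [0.0, 0.002, 1.0, -0.001]
force: [-0.3, -3.7, 3.6]
width: 0.0111
finger_force: 29.6
```

{"op": "carry_out", "data": {"rows": [[0,0,-0.1,0,-1],[0,0,-0.2,0,-1],[0,0,-0.3,0,-1],[0,0,-0.4,0,-1],[0,0,-0.53,0,-1],[0,0,-0.53,0,-1],[0.2,0.95,-0.53,0,-1],[0.2,0.95,-0.53,0,-1],[0.2,0.95,-0.53,0,-1],[0.2,0.95,-0.53,0,-1],[0.2,0.95,-0.53,0,-1],[0.2,0.95,-0.53,0,-1],[0.2,0.95,-0.53,0,-1]]}}

```text
time: 48.57
tool_pos: [0.6154, 0.1318, 0.2133]
tool_rot: [-0.0, -0.001, 1.0, 0.001]
force: [-0.2, -0.4, -0.1]
width: 0.011
finger_force: 29.6
```

```bash
python3 - <<'E'
from h import *
print(env.observe()['width'])
go([.5690,.2745,.073],180)
E
```

```text
0.010973941876139951
go [0.569, 0.2745, 0.073] -> [0.23  0.713 0.702] 0.002 yaw -179.84 q6 0.98
```

{"op": "carry_out", "data": {"rows": [[0.23,0.72,0,0.002,-1],[0.23,0.72,0,0.002,-1],[0.23,0.72,0,0.002,-1],[0.23,0.72,0,0.002,-1],[0.23,0.72,0,0.002,-1],[0.23,0.72,0,0.002,-1],[0.23,0.72,0.15,0.002,-1],[0.23,0.72,0.3,0.002,-1],[0.23,0.72,0.4,0.002,-1],[0.23,0.72,0.5,0.002,-1],[0.23,0.72,0.6,0.002,-1],[0.23,0.72,0.7,0.002,-1],[0.23,0.72,0.7,0.002,-1],[0.23,0.72,0.7,0.002,-1]]}}

```text
time: 49.73
tool_pos: [0.5717, 0.2699, 0.0725]
tool_rot: [-0.001, 0.005, 1.0, -0.001]
force: [0.2, 0.4, -0.0]
width: 0.0113
finger_force: 30.0
```

{"op": "carry_out", "data": {"rows": [[0,0,0,0,-0.4],[0,0,0,0,-0.4],[0,0,0,0,-0.4],[0,0,0,0,-0.4],[0,0,-0.3,0,0],[0,0,-0.6,0,0],[0,0,-0.9,0,0],[0.4,-0.98,-0.9,0,0],[0.4,-0.98,-0.9,0,0],[0.4,-0.98,-0.9,0,0],[0.4,-0.98,-0.9,0,0],[0.4,-0.98,-0.9,0,0],[0.4,-0.98,-0.9,0,0],[0.4,-0.98,-0.9,0,0],[0.4,-0.98,-0.9,0,0]]}}

```text
time: 50.98
tool_pos: [0.4902, 0.0769, 0.2546]
tool_rot: [0.001, 0.004, 1.0, -0.0]
force: [-0.7, -0.2, 0.5]
width: 0.0431
finger_force: 0.0
```

```bash
python3 - <<'E'
from h import *
im,cp,h=snap('top','t11')
cv2.imwrite('pics/t11c.png',cv2.resize(im[150:350,170:480],(800,516),interpolation=cv2.INTER_CUBIC)[:,:,::-1])
E
```

```text
(no output)
```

View pics/t11c.png

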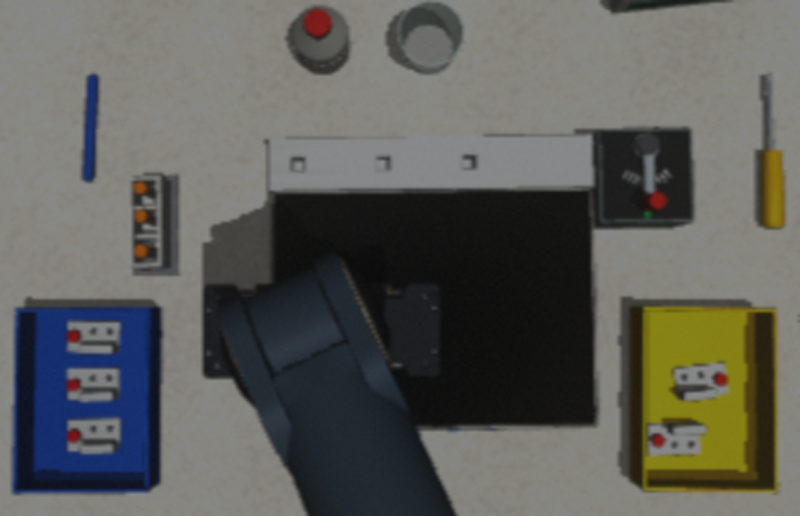

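The overhead view shows the three rods in the holder (around pixels 141, 187–250), three left-hand brackets in the blue bin and two right-hand ones in the yellow bin. The sockets are empty and the lever is at neutral.

```bash
python3 -c "
from plant import job
print(job.finish_job())"
```

```text
the job is handed in; nothing more can be done
None
```

The job is done and handed in at about 51 s of robot time: the lever is in neutral at the green mark, three left-hand brackets are in the blue bin, two right-hand ones are in the yellow bin, and all three rods stand in the white holder; the hand-in gave no verdict.

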